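Clear the board and present the chilling ball

ROBOT

A 7-joint arm with a two-finger parallel gripper is mounted at the origin on the work surface. World frame = base frame: x ahead of the robot, y to its left, z up, the work surface at z = 0. Lengths are in m, angles in rad, forces in N, time in s.
With the tool pointing down it reaches from about 0.375 to 0.925 m from the base axis. Payload 3.1 kg.
Tool frame: the origin (TCP) lies between the finger pads; the fingertips stand 19 mm ahead of it and the grasp point (between the pads) is the TCP; z points along the fingers, y is the line along which they close (so a half turn about z gives the same grasp; the last joint's range is limited). The gripper opens to 85 mm and grips with 20 to 120 N. Pads are 22 mm wide; open, the fingers measure 114 mm over their backs; the gripper's body (76 mm by 85 mm) begins 54 mm behind the grasp point. The pads swing forward as they close: fully open they stand 13 mm farther back than shut.
Start: joints at [-1.302, 0.383, 0.044, 1.598, -0.018, 1.161, -0.05], TCP at [0.233, 0.607, 0.225] pointing down, gripper open.
Joint ranges: [-2.61, 2.61], [-0.41, 2.15], [-1.48, 1.57], [0, 2.5], [-1.57, 4.71], [0.05, 1.97], [-2.85, 2.85]. Speed limits (rad/s): [2.79, 2.79, 3.14, 3.14, 3.14, 3.14, 3.14].

INTERFACE

Orientations are given as a unit quaternion [x, y, z, w].
In Python, from bench import move_ptp, movel, move_j, move_gripper, pause, inverse_kinematics, read_camera, camera_params, MotionError, sign_off, look_for, tip_of, read_time_s, read_qpos, read_joint_vel, read_effort, read_eef_pos, read_tcp_rot, read_ft_force, read_ft_torque, read_finger_gap, read_grasp_force gives the robot as it stands. Calls block until the motion is done:
- move_ptp(position, orientation): joint-space move of the TCP to a pose.
- movel(position, orientation=None, speed=0.15): straight line of the TCP; orientation=None keeps the orientation; speed is the mean speed in m/s.
- move_j(angles): joint-space move.
- move_gripper(opening, effort=None): finger opening in m; effort is the grip in N (None keeps the last); returns when the fingers have stopped.
- pause(seconds).
- inverse_kinematics(position, orientation): joint angles nearest the present ones, or None.
- read_camera(name): name is "side" or "top"; returns the picture (384x512x3 uint8, red, green, blue); there is no depth.
- camera_params(name): a dict with "K" (3x3 intrinsics, pixels), "dist_coeffs" ([k1, k2, p1, p2, k3] as OpenCV has them; the pictures are not rectified), "camera_from_world" (4x4, takes a point from world to camera coordinates). Camera axes: x right, y down, z forward; pixel columns grow to the right and rows downward; lengths in m; the calibration is good to about 2 mm. A picture is of the moment at which its call begins. camera_params takes no time and is no camera call.
A pose or a line that the arm cannot do raises MotionError and nothing moves.
- sign_off(): hands the job in; it is judged then, once.
Trained networks look in the newest picture that a camera, given by its name, has taken for a name from the list of things; names that differ only in an ending like _2 or _b are one class to them, and where a whole thing is asked for, a point or a joint stands for the part that bears it (a point fixed in the world has none). Each returns a list of dicts, best first, with "confidence" (0 to 1); they miss things now and then, are a little off and sometimes report something else, mostly with a low value. They report only what shows in the picture. A call takes as long as a camera call.
- look_for(camera, name): "at" ([column, row] in pixels, amid what is visible of it).
- tip_of(camera, name): "at" ([column, row] in pixels: a listed point, or the origin of a listed thing).
Readings, each from a call of its own:
- read_time_s(): time.
- read_qpos(): joint angles.
- read_joint_vel(): joint speeds.
- read_effort(): joint torques, N m.
- read_eef_pos(): TCP position.
- read_tcp_rot(): TCP orientation.
- read_ft_force(): force on the tool from outside, world axes, zero at the start.
- read_ft_torque(): the same for the moment, N m.
- read_finger_gap(): finger opening in m.
- read_grasp_force(): force on a finger pad.
Only numpy, scipy, OpenCV 4.12 (cv2) and the standard library are available. Lean on these libraries where they do the work, as an engineer would, in place of code of your own. Each camera call takes 0.05 s, during which the arm holds its last target. There are 200 camera calls.

TASK

Clear the serving board by putting the bottle opener onto the upright post by its eye, all the way down, and let go of it. Then pick up the dish with the steel chilling ball by its arched handle, give it a quarter turn so that the handle runs squarely across the board instead of along its long side, and hold it still and level about 10 cm above the middle of the board, finishing while still holding it. Keep the dish level and the loose ball in its middle all the way, and leave the bottle, jar and tumbler alone.

Things in the scene. Friction and masses are not known exactly. Their poses are not given: they have to be found in the camera images.
- board: flat brown wooden serving board, fixed to the marble counter, 220 mm long (its x axis) by 150 mm wide (its y axis), 6 mm thick; origin at the centre of its underside, on the counter at z = 0
- opener: flat bottle opener, 179 mm long, 8 mm thick, 0.09 kg, lying loose on the board: steel ring (eye) at one end, straight black shank 26 mm wide, forked steel head 36 mm wide at the other. Origin on its underside mid-shank, near its centre of mass; x axis from eye to fork, z up. It spans x = -94 (eye edge) to +85 mm (fork); grip the shank across y, x = -45 to +50 mm
- opener_eye (a point): centre of the opener's eye, on its underside; the ring is 44 mm outside, its hole 26 mm in diameter, 8 mm thick; it lies at x = -72 mm in the opener's frame
- post: upright steel post, 12 mm diameter, rounded tip 76 mm above the counter, on a round wooden foot 60 mm in diameter, 8 mm high, fixed to the counter; origin under the foot's centre, z = 0. The opener is down when its eye lies on the foot (its fork end may sink to the counter). Post and dish flank the board, one on each hand; which is left or right changes
- dish: shallow round blue-glazed dish, 132 mm diameter, rim 21 mm high, foot 84 mm diameter, 0.32 kg, loose on the counter, with a square steel arch handle: uprights on the rim at x = +-66 mm, level top bar along the dish's x axis. Origin at the centre of the underside, z up. At the start the bar runs along the board's long side (within 5 degrees). A quarter turn either way will do
- dish_mid (a point): middle of the dish's inner floor, 8 mm above the dish's underside; the floor rises from it as a very shallow cone (about 6 degrees, then 22 degrees in the outer 22 mm), so the free-rolling ball seeks the middle but runs off-centre if the dish is tilted or jerked
- dish_bar (a point): middle of the handle's top bar, 108 mm above the dish's underside; the bar is 14 mm wide (along the dish's y), 16 mm high, 139 mm long along the dish's x; the space under it is free above the ball (ball top 40 mm above the underside)
- ball_center (a point): centre of the loose polished steel ball, 32 mm in diameter, 0.06 kg, that lies in the middle of the dish
- bottle: amber glass bottle, 74 mm in diameter, 190 mm high, standing at the left of the work; origin at the centre of its base; to be left alone
- jar: glass jar with a steel lid, 84 mm in diameter, 110 mm high, standing at the right of the work; origin at the centre of its base; to be left alone
- tumbler: glass tumbler, 80 mm in diameter, 85 mm high, standing beyond the board; origin at the centre of its base; to be left alone

How it is judged:
On the way, in this order (a step that is already met when the one before it is completed fails the run):
1. the opener hangs on the post by its eye, down on the foot, and is let go (horizontal distance between opener_eye and post below 0.012 m and height (world z) of opener_eye below 0.03 m and contact force between the fingers and opener below 0.3 N and linear speed of opener below 0.02 m/s), for 0.2 s.
2. the dish is lifted clear of the counter with the ball in it (height (world z) of dish above 0.03 m and contact force between the fingers and dish above 0.5 N), for 0.2 s.
At the end, for the whole second after the job is handed in: Opener let go on the post (eye within 12 mm of its axis, below 30 mm). Dish held still by the fingers, underside 60 to 140 mm above the board, within 30 mm of its centre, bar within 0.12 rad of square to its long side, level within 0.1 rad, ball within 15 mm of the middle (horizontal distance between opener_eye and post below 0.012 m and height (world z) of opener_eye below 0.03 m and contact force between the fingers and opener below 0.3 N and z of dish in the frame of board between 0.066 and 0.146 m and horizontal distance between dish and board below 0.03 m and angle between the x axis of dish and the y axis of board, either way round below 0.12 rad and angle between dish's own z axis and vertical below 0.1 rad and horizontal distance between ball_center and dish_mid below 0.015 m and distance between ball_center and dish_mid below 0.03 m and linear speed of dish below 0.02 m/s and angular speed of dish below 0.15 rad/s and contact force between the fingers and dish above 0.5 N); the arm keeps its last pose, push and grip.
It fails at once if the ball leaves the middle of the dish (more than 30 mm off) (horizontal distance between ball_center and dish_mid above 0.03 m).
It fails at once if the dish is tipped by more than 0.2 rad (angle between dish's own z axis and vertical above 0.2 rad).
It fails at once if the bottle is knocked or moved (more than 20 mm) (distance of bottle from where it was at the start of the episode above 0.02 m).
It fails at once if the jar is knocked or moved (more than 20 mm) (distance of jar from where it was at the start of the episode above 0.02 m).
It fails at once if the tumbler is knocked or moved (more than 20 mm) (distance of tumbler from where it was at the start of the episode above 0.02 m).
It also fails if it takes over 72 s, if anything falls off the work surface, if the arm or the gripper's body presses on something with over 40 N, if the wrist force passes 120 N, or if a joint passes its speed limit or range.

## Working session

There is one attempt and no reset: what is moved stays moved. The work goes in short steps, each a Python script; the robot and the scene stay as the last script left them, time stands still between calls to the robot, and variables do not carry over. Pictures are saved under pics/ and viewed, at most 13 in all, crops included, and the job is handed in when it is done.

```bash
mkdir -p pics
cat > h.py <<'E'
import numpy as np, cv2
from bench import *
def ray(cam,px):
    p=camera_params(cam);K=np.array(p["K"]);T=np.array(p["camera_from_world"])
    u=cv2.undistortPoints(np.array([[px]],float),K,np.array(p["dist_coeffs"]))[0,0]
    R=T[:3,:3];return -R.T@T[:3,3],R.T@np.array([u[0],u[1],1])
def at(cam,px,z):
    c,d=ray(cam,px);return c+d*(z-c[2])/d[2]
def proj(cam,X):
    p=camera_params(cam);T=np.array(p["camera_from_world"])
    return cv2.projectPoints(np.array(X,float).reshape(-1,1,3),cv2.Rodrigues(T[:3,:3])[0],T[:3,3],np.array(p["K"]),np.array(p["dist_coeffs"]))[0][:,0]
def tri(px):
    A=0;b=0
    for c in px:
        o,d=ray(c,px[c]);d=d/np.linalg.norm(d);P=np.eye(3)-np.outer(d,d);A=A+P;b=b+P@o
    return np.linalg.solve(A,b)
def snap(cam,f):
    im=read_camera(cam);cv2.imwrite("pics/"+f,im[:,:,::-1]);return im
def q(yaw): # tool down, tool y axis at (-sin..): x axis at yaw
    from scipy.spatial.transform import Rotation as R
    return (R.from_euler('z',yaw)*R.from_euler('x',np.pi)).as_quat().tolist()
E
python3 - <<'E'
from h import *
np.set_printoptions(precision=3,suppress=True)
snap("top","t0.png");snap("side","s0.png")
for c in("top","side"):
    print(c,ray(c,[256,192]))
    for n,z in dict(board=0,opener=.006,opener_eye=.006,post=0,dish=0,dish_mid=.008,dish_bar=.108,ball_center=.024,bottle=0,jar=0,tumbler=0).items():
        for r in tip_of(c,n)[:2]: print(n,np.round(r["at"],1),round(r["confidence"],2),at(c,r["at"],z))
print(read_tcp_rot(),read_eef_pos(),read_time_s())
E
```

```text
top (array([0.482, 0.02 , 1.39 ]), array([ 0.103, -0.017, -0.995]))
board [262.6 229.8] 0.83 [ 0.504 -0.023  0.   ]
board [337.9 244.4] 0.19 [ 0.454 -0.265  0.   ]
opener [260.4 234.8] 0.6 [ 0.488 -0.016  0.006]
opener_eye [249.4 255.4] 0.71 [0.423 0.02  0.006]
post [197.  232.3] 0.63 [0.498 0.187 0.   ]
dish [338.3 248.9] 0.62 [ 0.44  -0.266  0.   ]
dish_mid [339.4 246.4] 0.59 [ 0.448 -0.268  0.008]
dish_mid [340.7 249.7] 0.46 [ 0.437 -0.272  0.008]
dish_bar [346.2 249. ] 0.64 [ 0.442 -0.268  0.108]
dish_bar [195.6 233.1] 0.41 [0.494 0.178 0.108]
ball_center [341.2 245.9] 0.6 [ 0.45  -0.271  0.024]
bottle [115.8 234.3] 0.96 [0.492 0.451 0.   ]
jar [391.9 230.7] 0.6 [ 0.495 -0.446  0.   ]
jar [250.8 255.2] 0.48 [0.424 0.015 0.   ]
tumbler [257.8 145.8] 0.92 [ 0.778 -0.01   0.   ]
tumbler [339.3 244.1] 0.51 [ 0.455 -0.27   0.   ]
side (array([ 0.551, -0.977,  0.914]), array([ 0.048,  0.777, -0.628]))
board [215.5 237.1] 0.96 [ 0.503 -0.039  0.   ]
board [206.3 373.1] 0.15 [ 0.492 -0.446  0.   ]
opener [209.4 225.6] 0.76 [0.486 0.    0.006]
opener_eye [187.6 221.5] 0.93 [0.424 0.018 0.006]
post [213.6 184.2] 0.68 [0.492 0.194 0.   ]
dish [186.6 304.5] 0.6 [ 0.439 -0.266  0.   ]
dish_mid [188.1 301.9] 0.82 [ 0.443 -0.264  0.008]
dish_bar [186.3 272.5] 0.92 [ 0.446 -0.261  0.108]
ball_center [188.4 296.4] 0.6 [ 0.445 -0.261  0.024]
bottle [216.3 138.8] 0.88 [0.495 0.453 0.   ]
bottle [209.2 226.9] 0.48 [0.485 0.001 0.   ]
jar [208.5 375.2] 0.62 [ 0.496 -0.451  0.   ]
tumbler [310.6 226.5] 0.56 [ 0.768 -0.002  0.   ]
[ 0.182  0.983 -0.    -0.   ] [0.233 0.607 0.225] 1.2
```

Run:
```python
import cv2
t=cv2.imread("pics/t0.png")[170:290,150:410];cv2.imwrite("pics/t0c.png",cv2.resize(t,None,fx=3,fy=3,interpolation=cv2.INTER_CUBIC))
t=cv2.imread("pics/s0.png")[150:340,110:330];cv2.imwrite("pics/s0c.png",cv2.resize(t,None,fx=3,fy=3,interpolation=cv2.INTER_CUBIC))
```

```text
(no output)
```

View pics/t0c.png

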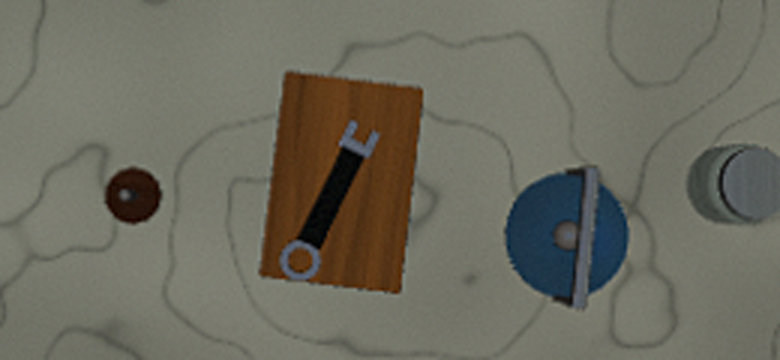

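View pics/s0c.png

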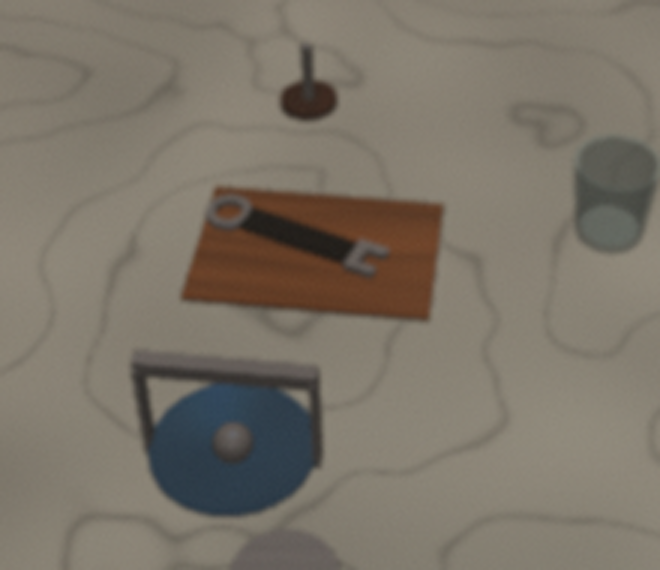

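Run:
```python
from h import *
np.set_printoptions(precision=4,suppress=True)
f=lambda c,r:[150+(c+.5)/3-.5,170+(r+.5)/3-.5]
g=lambda c,r:[110+(c+.5)/3-.5,150+(r+.5)/3-.5]
def show(n,P,z,cam="top"):
    print(n,cam,P:=np.array([at(cam,p,z)[:2] for p in P]),"mid",P.mean(0),"len",np.linalg.norm(P[0]-P[-1]));return P
show("board",[f(287,72),f(423,89),f(400,293),f(261,275)],.006)
show("board",[g(215,187),g(443,205),g(429,320),g(181,299)],.006,"side")
show("bar",[f(592,167),f(579,307)],.116)
show("tip",[f(125,195)],.074);show("foot",[f(133,195)],.008);show("foot",[g(309,97)],.008,"side");show("tip",[g(307,46)],.074,"side")
show("eye",[f(300,260)],.014);show("eye",[g(229,211)],.012,"side")
def cent(im,cam,x0,y0,x1,y1,fn):
    m=np.zeros(im.shape[:2],np.uint8);m[y0:y1,x0:x1]=fn(im[y0:y1,x0:x1].astype(int)).astype(np.uint8)
    n,l,s,c=cv2.connectedComponentsWithStats(m);k=1+s[1:,4].argmax();return l==k,c[k],s[k]
for cam,fl,box in(("top","t0.png",(235,195,290,265)),("side","s0.png",(170,205,255,255))):
    im=cv2.imread("pics/"+fl)
    m,c,s=cent(im,cam,*box,lambda a:a.max(2)<45);W=np.array([at(cam,[u,v],.014)[:2] for v,u in np.argwhere(m)])
    w,V=np.linalg.eigh(np.cov(W.T));print("shank",cam,s,W.mean(0),np.degrees(np.arctan2(V[1,1],V[0,1])),np.sqrt(12*w))
    box=(180,215,210,255) if cam=="top" else (195,170,230,195)
    m,c,s=cent(im,cam,*box,lambda a:(a[:,:,2]-a[:,:,0]>15)&(a.max(2)<90));print("foot",s,at(cam,c,.008))
    ball=[]
for n in("opener_eye","dish_bar","ball_center","dish_mid"):
    p={}
    for c in("top","side"):
        read_camera(c);p[c]=tip_of(c,n)[0]["at"]
    print(n,tri(p))
```

```text
board top [[ 0.6203  0.0312]
 [ 0.6009 -0.1143]
 [ 0.3844 -0.0865]
 [ 0.405   0.0602]] mid [ 0.5027 -0.0273] len 0.2172587961954618
board side [[ 0.4035  0.0586]
 [ 0.6198  0.0292]
 [ 0.6009 -0.1186]
 [ 0.3848 -0.0896]] mid [ 0.5023 -0.0301] len 0.14936661341599397
bar top [[ 0.5126 -0.2702]
 [ 0.3754 -0.2541]] mid [ 0.444  -0.2622] len 0.13815077173069668
tip top [[0.4899 0.1952]] mid [0.4899 0.1952] len 0.0
foot top [[0.4903 0.1954]] mid [0.4903 0.1954] len 0.0
foot side [[0.4897 0.1948]] mid [0.4897 0.1948] len 0.0
tip side [[0.49   0.1926]] mid [0.49   0.1926] len 0.0
eye top [[0.4208 0.0189]] mid [0.4208 0.0189] len 0.0
eye side [[0.42   0.0177]] mid [0.42   0.0177] len 0.0
shank top [249 219  22  34 269] [ 0.4857 -0.0137] 153.48692769386247 [0.0252 0.1081]
foot [185 226  19  19 247] [0.4899 0.1956 0.008 ]
shank side [191 221  36  16 228] [ 0.4845 -0.0187] 153.00035591044926 [0.0242 0.1021]
foot [204 176  18  14 171] [0.4898 0.1879 0.008 ]
opener_eye [0.4141 0.0189 0.0183]
dish_bar [ 0.4415 -0.2689  0.105 ]Traceback (most recent call last):
  File "<stdin>", line 25, in <module>
IndexError: list index out of range
```

```bash
cat >> h.py <<'E'
OY=np.radians(-26.7);od=np.array([np.cos(OY),np.sin(OY)])
EYE=np.array([.4205,.0183]);POST=np.array([.4900,.1950]);G=EYE+.080*od
E
python3 - <<'E'
from h import *
np.set_printoptions(precision=4,suppress=True)
for y in(OY,OY+np.pi):
  j=inverse_kinematics([G[0],G[1],.30],q(y));print(j)
movel([.233,.607,.33])
ys=[(abs(inverse_kinematics([G[0],G[1],.30],q(y))[6]),y) for y in(OY,OY+np.pi) if inverse_kinematics([G[0],G[1],.30],q(y)) is not None]
y=min(ys)[1];print("yaw",y)
move_ptp([G[0],G[1],.30],q(y))
move_gripper(.038,30);print(read_finger_gap())
movel([G[0],G[1],.05]);pause(.3);print(read_ft_force(),read_eef_pos(),read_time_s())
snap("side","s1.png");snap("top","t1.png")
a=cv2.imread("pics/s1.png")[150:300,130:330];cv2.imwrite("pics/s1c.png",cv2.resize(a,None,fx=3,fy=3))
E
```

```text
[-0.5176  0.0026  0.4752  1.8942 -0.0013  1.2451 -2.0789]
[-0.7717 -0.0091  0.7307  1.9029  0.0064  1.2454  1.0617]
yaw 2.6755897433073073
0.03852780915823941
[0.0581 0.1586 0.7541] [ 0.4922 -0.0176  0.0503] 7.6
```

View pics/s1c.png

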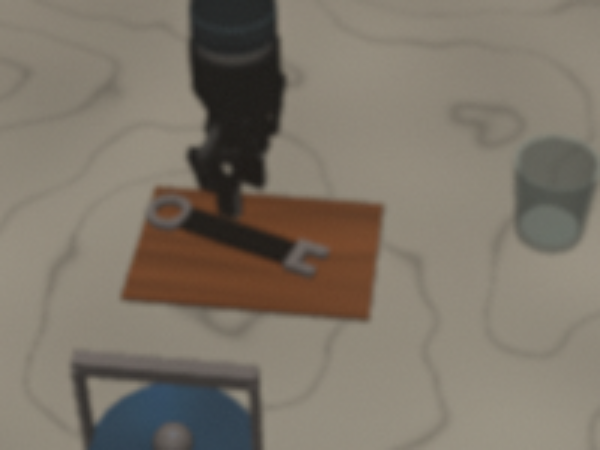

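The picture shows the fingers straddling the shank near crop (228,205), with nothing disturbed. I'll descend by touch and grip.

Run:
```python
from h import *
np.set_printoptions(precision=4,suppress=True)
movel([G[0],G[1],.034],speed=.08);pause(.2);f0=read_ft_force()[2]
z=.034
while z>.0215:
    z-=.001;movel([G[0],G[1],z],speed=.02);f=read_ft_force()
    if f[2]-f0>3: break
print("z",z,f0,f,read_eef_pos())
movel([G[0],G[1],z+.0022],speed=.02)
move_gripper(.015,40);print(read_finger_gap(),read_grasp_force(),read_ft_force(),read_eef_pos())
movel([G[0],G[1],.060],speed=.06);pause(.2)
print(read_finger_gap(),read_grasp_force(),read_ft_force(),read_time_s())
snap("side","s2.png")
a=cv2.imread("pics/s2.png")[150:300,130:330];cv2.imwrite("pics/s2c.png",cv2.resize(a,None,fx=3,fy=3))
```

```text
z 0.02099999999999999 -0.12562709607641506 [-0.5157  0.0511 -0.0157] [ 0.4919 -0.0176  0.0209]
0.01502629997722572 0.0 [ 0.5443 -0.2037  0.5246] [ 0.4919 -0.0177  0.0232]
0.015065049277494413 0.0 [ 0.1942 -0.5745 -0.4037] 13.075
```

View pics/s2c.png

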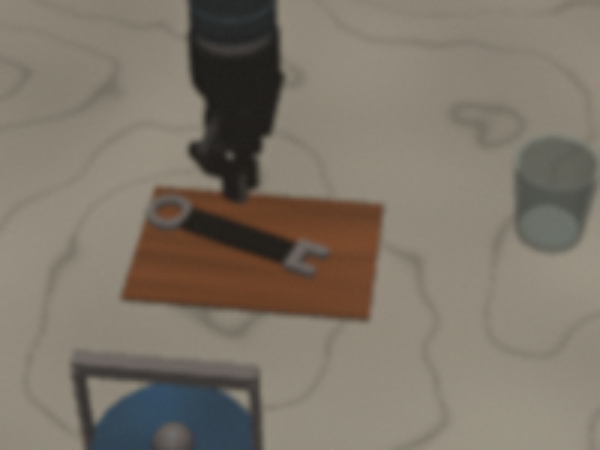

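The tips passed above the shank: the gripper closed on nothing and the opener is undisturbed at crop (235,230). I need to go lower by touch.

Run:
```python
from h import *
np.set_printoptions(precision=4,suppress=True)
move_gripper(.036,30)
movel([G[0],G[1],.022],speed=.06);pause(.2);f0=read_ft_force()[2]
z=.022
while z>.006:
    z-=.001;movel([G[0],G[1],z],speed=.02);f=read_ft_force()
    if f[2]-f0>3: break
print("z",z,f0,f,read_eef_pos())
movel([G[0],G[1],z+.003],speed=.02)
move_gripper(.015,40);print(read_finger_gap(),read_grasp_force(),read_ft_force(),read_eef_pos(),read_time_s())
snap("side","s3.png")
a=cv2.imread("pics/s3.png")[150:300,130:330];cv2.imwrite("pics/s3c.png",cv2.resize(a,None,fx=3,fy=3))
```

```text
z 0.005999999999999986 -0.5106752998473566 [-0.1974 -0.1718  0.8479] [ 0.4919 -0.0176  0.0059]
0.015147099951741889 0.0 [-0.3572 -0.1212 -0.1067] [ 0.4919 -0.0176  0.009 ] 19.075
```

View pics/s3c.png

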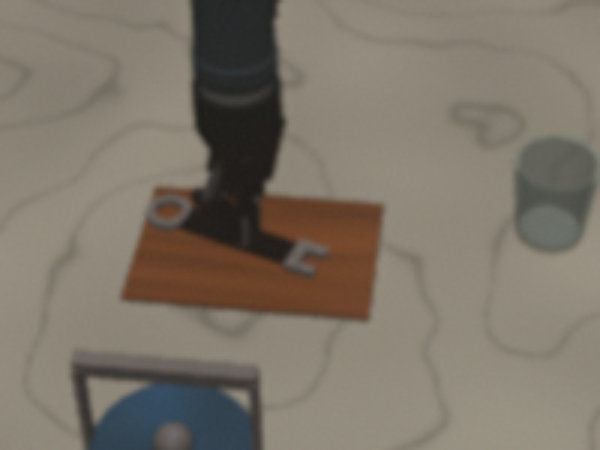

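Run:
```python
from h import *
np.set_printoptions(precision=4,suppress=True)
print(read_tcp_rot(),read_eef_pos(),read_finger_gap())
for z in(-.01,0,.006,.014,.02,.03,.04): print(z,proj("side",[.4919,-.0176,z]))
for f,z in(("s2",.060),("s1",.050)): print(f,[ (zz,proj("side",[.4919,-.0176,zz])[0]) for zz in(z-.019,z,z-.009)])
print("tip s2",130+240/3,150+199/3,"s3",130+245/3,150+246/3)
snap("top","t3.png")
a=cv2.imread("pics/t3.png")[190:290,200:310];b=cv2.imread("pics/s3.png")[190:260,180:257]
cv2.imwrite("pics/x3.png",np.hstack([cv2.resize(a,(400,364),interpolation=2),cv2.resize(b,(400,364),interpolation=2)]))
```

```text
[ 0.2309  0.973  -0.     -0.0001] [ 0.4919 -0.0176  0.009 ] 0.014845070012820986
-0.01 [[211.7327 234.199 ]]
0 [[211.5995 231.5752]]
0.006 [[211.519  229.9886]]
0.014 [[211.4111 227.8584]]
0.02 [[211.3298 226.2497]]
0.03 [[211.1933 223.5473]]
0.04 [[211.0557 220.818 ]]
s2 [(0.040999999999999995, array([211.0419, 220.5436])), (0.06, array([210.7772, 215.2773])), (0.051, array([210.9031, 217.7843]))]
s1 [(0.031000000000000003, array([211.1796, 223.2756])), (0.05, array([210.917 , 218.0615])), (0.041, array([211.0419, 220.5436]))]
tip s2 210.0 216.33333333333331 s3 211.66666666666669 232.0
```

View pics/x3.png

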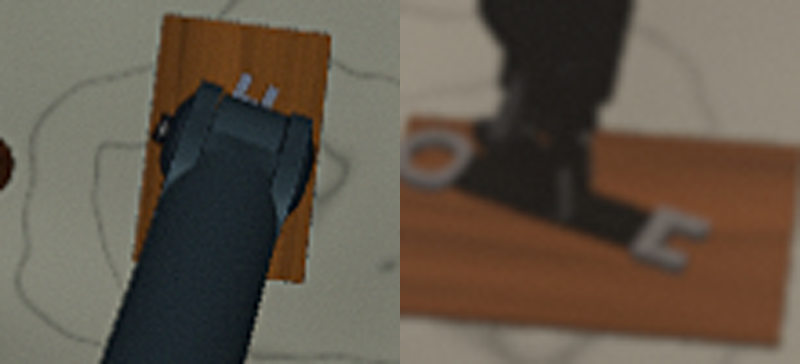

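The top crop shows the gripper centred over the shank, with the prongs at (243,88) and (270,96). The side crop shows the finger end only about level with the opener's top, at (565,215). So the tips are really about 25 mm higher than the TCP reading implies, and I'll keep descending by touch only.

Run:
```python
from h import *
np.set_printoptions(precision=4,suppress=True)
movel([G[0],G[1],.02],speed=.06)
move_gripper(.040,30)
movel([G[0],G[1],.007],speed=.06);pause(.2);f0=np.mean([read_ft_force()[2] for _ in range(5)])
z=.007
try:
  while z>-.025:
    z-=.001;movel([G[0],G[1],z],speed=.02);f=read_ft_force()
    if f[2]-f0>3: break
except MotionError as e: print(e)
print("z",z,f0,f,read_eef_pos(),read_time_s())
```

```text
z -0.002 0.27321182689035517 [-0.9488  0.1431  5.4537] [ 0.4922 -0.0177 -0.0016] 22.6917
```

Run:
```python
from h import *
np.set_printoptions(precision=4,suppress=True)
movel([G[0],G[1],.0015],speed=.02)
move_gripper(.015,40);pause(.2);print(read_finger_gap(),read_grasp_force(),read_ft_force(),read_eef_pos())
if read_finger_gap()>.02:
    movel([G[0],G[1],.05],speed=.06);pause(.2)
    print(read_finger_gap(),read_grasp_force(),read_ft_force(),read_time_s())
snap("side","s4.png");snap("top","t4.png")
a=cv2.imread("pics/t4.png")[190:290,200:310];b=cv2.imread("pics/s4.png")[190:260,180:257]
cv2.imwrite("pics/x4.png",np.hstack([cv2.resize(a,(400,364),interpolation=2),cv2.resize(b,(400,364),interpolation=2)]))
```

```text
0.024874515759648455 39.589253067970276 [-1.029   0.074   3.2446] [ 0.4921 -0.0175  0.0016]
0.024553545839604788 39.30236756801605 [ 0.2428  1.0147 -0.9198] 24.65
```

View pics/x4.png

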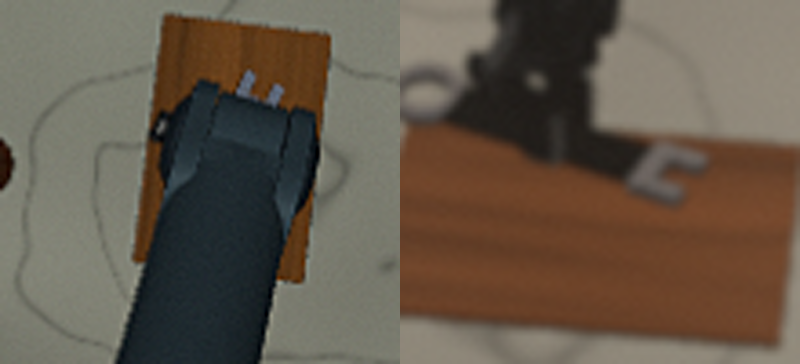

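The opener is gripped with a gap of 24.6 mm and 39 N. It is level and clear of the board, with the eye at side crop (430,90). Next is carrying it over the post.

Run:
```python
from h import *
np.set_printoptions(precision=4,suppress=True)
movel([G[0],G[1],.115],speed=.12)
T=G+POST-EYE
movel([T[0],T[1],.115],speed=.12);pause(.3)
print(read_eef_pos(),T,read_ft_force(),read_time_s())
p={}
for c in("top","side"):
    snap(c,c+"5.png");r=tip_of(c,"opener_eye");print(c,r[:2])
    if r: p[c]=r[0]["at"];print(at(c,p[c],.1195))
    print("expect eye",proj(c,[*POST,.1195]),"post tip",proj(c,[*POST,.074]))
if len(p)==2: print(tri(p))
a=cv2.imread("pics/top5.png")[190:290,140:250];b=cv2.imread("pics/side5.png")[120:220,165:275]
cv2.imwrite("pics/x5.png",np.hstack([cv2.resize(a,(400,364),interpolation=2),cv2.resize(b,(400,364),interpolation=2)]))
```

```text
[0.5614 0.1588 0.1151] [0.5615 0.1591] [ 0.1601  0.6412 -1.6713] 27.475
top [{'at': [251.5, 144.9], 'confidence': 0.49}]
[0.7552 0.0109 0.1195]
expect eye [[189.3355 234.5562]] post tip [[191.3928 234.6406]]
side [{'at': [208.8, 150.5], 'confidence': 0.73}]
[0.4818 0.2027 0.1195]
expect eye [[211.5018 151.94  ]] post tip [[212.0341 164.5388]]
[ 0.6035 -0.0094  0.3001]
```

View pics/x5.png

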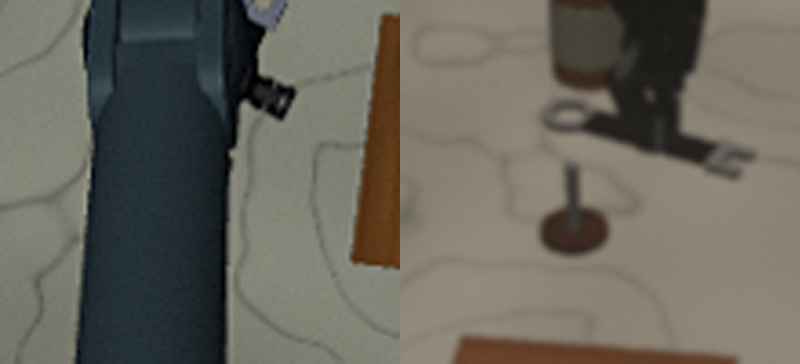

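The side crop shows the eye at (568,117), about pixel (211.2,152.1), where (211.5,151.9) was expected. It is directly above the post tip at (572,165), so I'll lower it with force monitoring.

Run:
```python
from h import *
np.set_printoptions(precision=4,suppress=True)
T=G+POST-EYE;f0=np.array(read_ft_force())
z=.115
while z>.0046:
    z=max(z-.008,.0045) if z>.02 else z-.003
    movel([T[0],T[1],z],speed=.06);f=np.array(read_ft_force())-f0
    if np.linalg.norm(f)>5: break
print(z,f,read_eef_pos(),read_time_s())
p={}
for c in("side",):
    snap(c,c+"6.png");r=tip_of(c,"opener_eye");print(c,r[:2],"expect",proj(c,[*POST,.0095]))
```

```text
0.0039999999999999775 [-0.2289 -0.2619  0.6441] [0.5614 0.159  0.0038] 32.325
side [{'at': [208.3, 180.7], 'confidence': 0.62}, {'at': [215.9, 237.3], 'confidence': 0.39}] expect [[212.7621 181.5795]]
```

```bash
cat >> h.py <<'E'
D=np.array([.444,-.2622]);DY=np.radians(-6.7);B=np.array([.5025,-.0287]);BY=np.radians(-7.6)
E
python3 - <<'E'
from h import *
np.set_printoptions(precision=4,suppress=True)
T=G+POST-EYE
move_gripper(.055);pause(.2)
movel([T[0],T[1],.03],speed=.05);movel([T[0],T[1],.24],speed=.2);print(read_ft_force(),read_grasp_force())
c=[(abs(j[6]),y,j) for y in(DY,DY+np.pi) for j in [inverse_kinematics([*D,.24],q(y))] if j is not None];print(c)
y=min(c,key=lambda t:t[0])[1];print(y)
move_ptp([*D,.24],q(y));move_gripper(.06)
for dy in(BY+np.pi/2,BY-np.pi/2): print(dy,inverse_kinematics([*B,.19],q(dy)))
print(read_time_s())
snap("side","side7.png");snap("top","top7.png")
b=cv2.imread("pics/side7.png")[140:340,110:310]
cv2.imwrite("pics/x7.png",cv2.resize(b,(600,600),interpolation=2))
E
```

```text
[ 0.3662 -0.2603 -0.5954] 0.0
[(np.float64(0.9516042023700132), np.float64(-0.11693705988362008), array([-0.6709,  0.2641,  1.2978,  1.9406, -0.2798,  1.1434, -0.9516])), (np.float64(2.149101662242606), np.float64(3.024655593706173), array([-0.6298,  0.228 ,  1.2317,  1.9399, -0.2373,  1.1356,  2.1491]))]
-0.11693705988362008
1.4381513036433275 [-1.079   0.2962  1.2184  2.0193 -0.3231  1.0408  0.1597]
-1.7034413499464656 [-1.1929  0.6199  1.5231  2.021  -0.6778  1.1819 -2.6587]
36.775
```

View pics/x7.png

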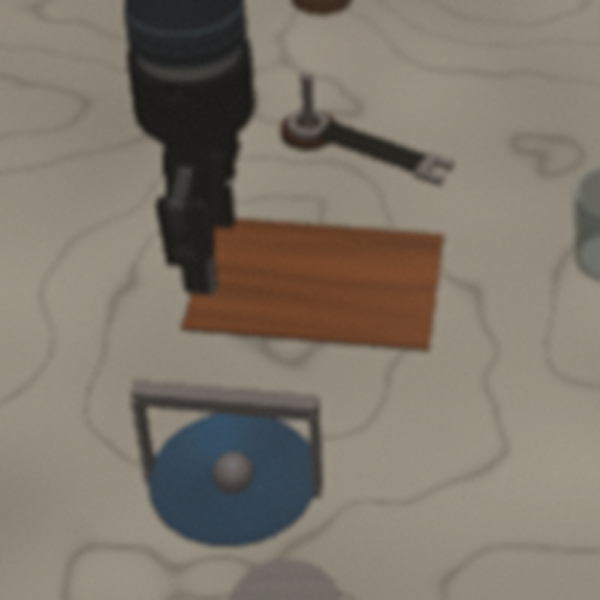

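The opener sits on the post, with its eye on the foot at crop (305,128). The ball is central in the dish at (232,470). The finger end at (200,292) looks a bit left of the bar, so I'll check that against the projection before descending.

Run:
```python
from h import *
np.set_printoptions(precision=4,suppress=True)
e=read_eef_pos();print(e,read_tcp_rot(),q(DY),read_qpos())
n=np.array([np.sin(DY),-np.cos(DY)])  # toward camera
for z in(.225,.245,.265):
    for s in(.03,.04): print(z,s,proj("side",[*(np.array(e[:2])+s*n),z]))
print("bar",proj("side",[[*D,.108],[.5126,-.2702,.116],[.3754,-.2541,.116]]))
print(110+200/3,140+292/3)
for c in("top","side"):
  for nm in("dish_bar","ball_center","dish_mid"): 
    r=tip_of(c,nm); print(c,nm,[(x["at"],x["confidence"]) for x in r[:1]])
print(read_time_s())
```

```text
[ 0.4443 -0.2618  0.24  ] [ 0.9983 -0.0578 -0.      0.    ] [0.9982912023899855, -0.05843522251824643, -3.578125410721691e-18, 6.112770628119292e-17] [-0.6714  0.2642  1.2972  1.9405 -0.2799  1.1434 -0.9515]
0.225 0.03 [[178.4382 244.902 ]]
0.225 0.04 [[177.4608 248.4515]]
0.245 0.03 [[177.6172 237.777 ]]
0.245 0.04 [[176.6184 241.319 ]]
0.265 0.03 [[176.7771 230.4548]]
0.265 0.04 [[175.7561 233.9871]]
bar [[185.2536 272.7571]
 [216.0343 272.6813]
 [154.3249 267.9105]]
176.66666666666669 237.33333333333331
top dish_bar [([347.7, 251.0], 0.56)]
top ball_center [([336.3, 251.0], 0.36)]
top dish_mid [([338.4, 250.4], 0.62)]
side dish_bar [([186.9, 274.9], 0.95)]
side ball_center [([191.4, 295.0], 0.7)]
side dish_mid [([190.9, 304.6], 0.82)]
37.175
```

Run:
```python
from h import *
np.set_printoptions(precision=4,suppress=True)
f0=np.array(read_ft_force())
for z in(.15,.12,.105,.095,.088,.082):
    movel([*D,z],speed=.08 if z>.11 else .04)
    f=np.array(read_ft_force())-f0
    if np.linalg.norm(f)>5: print("contact",z,f);break
move_gripper(.028);move_gripper(.010,60);pause(.3)
print(read_finger_gap(),read_grasp_force(),np.array(read_ft_force())-f0,read_eef_pos(),read_time_s())
for z in(.084,.088): movel([*D,z],speed=.01)
pause(.3);print(read_finger_gap(),read_grasp_force(),np.array(read_ft_force())-f0,np.array(read_ft_torque()),read_time_s())
snap("side","side8.png")
b=cv2.imread("pics/side8.png")[190:340,110:260]
cv2.imwrite("pics/x8.png",cv2.resize(b,(600,600),interpolation=2))
```

```text
0.013352015638370929 59.91752564907074 [ 0.7782 -1.0321  0.2997] [ 0.4442 -0.2626  0.0822] 41.5
0.01294868789428738 59.30222690105438 [ 0.6061 -0.4138 -3.4097] [-0.0277 -0.0273  0.0741] 42.7
```

View pics/x8.png

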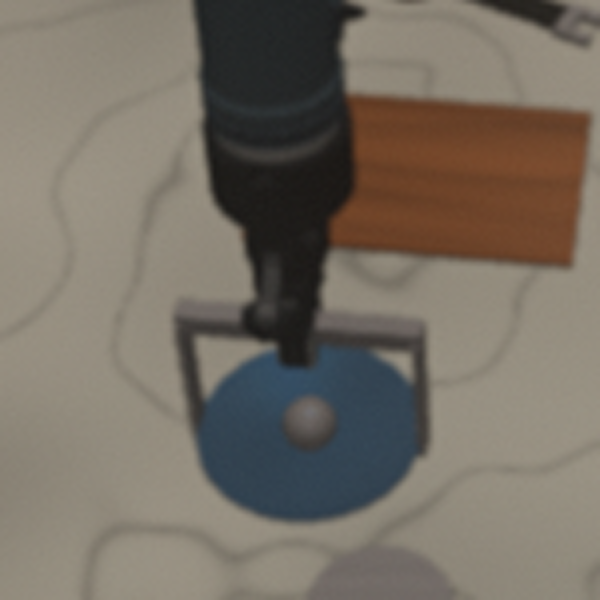

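The dish is held by the bar and just off the counter (3.4 N), with the ball centred at crop (310,422). I'll lift it slowly, then carry and turn it.

Run:
```python
from h import *
np.set_printoptions(precision=4,suppress=True)
movel([*D,.188],speed=.05);pause(.4);print(read_time_s())
movel([*B,.188],q(BY+np.pi/2),speed=.045);pause(1)
print(read_finger_gap(),read_grasp_force(),read_eef_pos(),read_tcp_rot(),q(BY+np.pi/2),read_time_s())
for c in("side","top"):
    snap(c,c+"9.png")
    for n in("dish_bar","ball_center","dish_mid","dish"):
        r=tip_of(c,n);z=dict(dish_bar=.214,ball_center=.13,dish_mid=.114,dish=.106)[n]
        if r: print(c,n,r[0],at(c,r[0]["at"],z))
b=cv2.imread("pics/side9.png")[120:270,140:290]
cv2.imwrite("pics/x9.png",cv2.resize(b,(600,600),interpolation=2))
```

```text
45.3
0.012597135668340899 59.30182993412018 [ 0.5025 -0.0287  0.188 ] [ 0.7524  0.6587 -0.     -0.    ] [0.7524149088957245, 0.6586894601186806, 4.033309694832202e-17, 4.6072125490494817e-17] 51.8
side dish_bar {'at': [215.0, 172.1], 'confidence': 0.87} [ 0.5083 -0.0322  0.214 ]
side ball_center {'at': [217.5, 197.0], 'confidence': 0.59} [ 0.512  -0.0261  0.13  ]
side dish_mid {'at': [214.9, 203.7], 'confidence': 0.82} [ 0.505  -0.0337  0.114 ]
side dish {'at': [214.8, 206.4], 'confidence': 0.65} [ 0.5045 -0.035   0.106 ]
top dish_bar {'at': [196.2, 236.5], 'confidence': 0.58} [0.4841 0.1633 0.214 ]
```

View pics/x9.png

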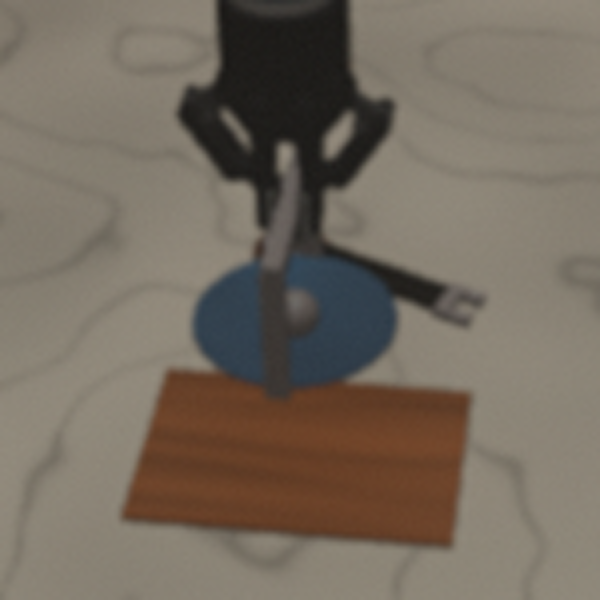

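The dish is level over the board, with the bar square across it. The ball, at crop (298,312), is in the middle of the dish ellipse, centred near (295,320). The opener is still on the post. Handing it in.

Run:
```python
from h import *
pause(1);print(read_grasp_force(),read_time_s());print(sign_off())
```

```text
59.30779695510864 53.3
the job is handed in; nothing more can be done
None
```

I handed the job in at 53.3 s with the opener let go on the post by its eye and the dish held still and level about 10 cm above the middle of the board, its handle square across and the ball centred; the verdict was not reported back.

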